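# Hold the brush-wash tank's sprung lid at the opening mark

### The arm

A 6-joint arm with a two-finger parallel gripper is mounted at the origin on the work surface. World frame = base frame: x ahead of the robot, y to its left, z up, the work surface at z = 0. Lengths are in mm, angles in rad, forces in N, time in s.
With the tool pointing down it reaches from about 275 to 1000 mm from the base axis. Payload 8.4 kg.
Tool frame: the origin (TCP) lies on the centre line of the jaws, within the pads' length; the fingertips stand 25 mm ahead of it and the grasp point (between the pads) lies 6 mm ahead of it; z points along the fingers, y is the line along which they close (so a half turn about z gives the same grasp; the last joint's range is limited). The gripper opens to 85 mm and grips with 20 to 120 N. Pads are 22 mm wide; open, the fingers measure 114 mm over their backs; the gripper's body (76 mm by 85 mm) begins 54 mm behind the grasp point. The pads swing forward as they close: fully open they stand 13 mm farther back than shut.
Start: joints at [1.248, 0.353, 1.633, -0, 1.155, -0.002], TCP at [197.077, 593.118, 226.981] pointing down, gripper open.
Joint ranges: [-2.63, 2.63], [-0.92, 2.1], [0.06, 2.66], [-1.3, 4.44], [0, 2.69], [-3.02, 3.02]. Speed limits (rad/s): [2.22, 2.22, 2.79, 3.14, 3.14, 3.14].

### API

Orientations are given as [roll, pitch, yaw] about the fixed x, y, z axes, in that order (R = Rz(yaw) Ry(pitch) Rx(roll)).
In Python, from rig import r gives the robot as it stands.
- The arm moves only by the shell command python3 -m jog 'ROWS' [FORCE]. ROWS is JSON, a list of rows, each a list of 3 entries, a list of its own where there are three numbers: the turn, a rotation vector about the tool's x, y, z in rad, then the shift along the tool's x, y, z in m, then the opening, from -1 (shut) to 1 (fully open). In form: [[[rx, ry, rz], [x, y, z], gripper], ...]. A call has 1 to 12 rows; each row shifts and turns the commanded pose from where the row before left it, along the tool's axes as they then stand; what a row does not reach is not made up. A row lasts 1/10 s, in which the tool goes at most 50 mm and 8.59 degrees, less where a joint would pass 70% of its speed; a pose out of reach is approached as far as the arm can. A call with a gripper value outside its range is refused whole. The fingers move at their own pace and stop on an object; FORCE is the grip in N (left out, the last holds). Time passes only in rows, so rows that do not move let the fingers close. It gives the time, the measured TCP pose, the force, the opening and the grip force at its end, in the units of the state.
- r.sense(): the state, without advancing time (a new reading comes with each control period).
- r.grab_frame(name): name is "side" or "top" or "wrist"; returns the picture (420x560x3 uint8, red, green, blue); there is no depth.
- r.camera_params(name): a dict with "fx", "fy", "cx", "cy" (pixels), "rvec" (rotation vector, rad) and "tvec" (3), from world to camera coordinates, as OpenCV has them; the wrist camera has in their place "hand_eye" (4x4, takes a point from camera to tool coordinates, whose origin is the TCP and whose axes are the flange's). Camera axes: x right, y down, z forward; pixel columns grow to the right and rows downward; lengths in mm; the calibration is good to about 2 mm. A picture is of the moment at which its call begins: read the wrist's pose just before it. camera_params takes no time and is no camera call.
- r.sign_off(): hands the job in; it is judged then, once.
The state is a dict: "clock": time; "qpos": joint angles; "qvel": joint speeds; "joint_efforts": joint torques, N m; "eef_pos": TCP position; "tcp_rot": TCP orientation; "contact_force": force on the tool from outside, world axes, zero at the start; "wrist_torque": the same for the moment, N m; "opening": opening from 0.0 (shut) to 1.0 (fully open); "grasp_force": force on a finger pad.
Only numpy, scipy, OpenCV 4.12 (cv2) and the standard library are available. Lean on these libraries where they do the work, as an engineer would, in place of code of your own. Each camera call takes 0.05 s, during which the arm holds its last target. There are 200 camera calls.

### The job

Someone left a small paint tin on the lid of the brush-wash tank: take it off and set it down upright in the drip tray, without dropping it. Then take the lid by its handle, raise it against its spring until the pointer pin on its side lines up with the marker clamped on the quadrant, and finish while still holding it there, steady, because the lid shuts itself if let go. Leave the marker where it is set, and leave the other things on the table where they are.

Things in the scene. Friction and masses are not known exactly. Their poses are not given: they have to be found in the camera images.
- tank: Brush-wash tank of bare sheet metal, fixed to the table: 240 mm deep (its x) by 300 mm wide (its y), rim 130 mm high. Origin at the centre of its underside on the table, x pointing from the handle side (front, towards the robot) to the hinge side, z up. Extraction box and duct collar behind (to x = +220 mm), drain cock in front (to x = -142 mm).
- hinge (a point): Middle of the lid's hinge line: on the tank's far rim, 120 mm along the tank's x from its centre, 130 mm above the table. The hinge axis runs along the tank's y.
- lid (a joint): Lid angle in rad: 0 shut (flat), growing as its front edge rises; it can go to 1.3. The lid is a 6 mm thick panel, its flat top 136 mm above the table when shut, with 17 mm folded skirts. A spring in the hinge and its own weight (about 0.5 kg) shut it: lifting at the handle takes about 5 to 7 N at first and 7 to 9 N at 0.8 rad. It never stays open by itself.
- sleeve: Black grip sleeve of the lid's handle: a round bar 16 mm thick and 106 mm long, along the tank's y, that turns freely on a D-shaped wire handle (8 mm wire, 130 mm long) standing on the lid's top near its front edge. Origin at the sleeve's middle, on its axis: 215 mm from the hinge line along the lid, 44 mm above it when shut (38 mm above the lid's top, 30 mm free beneath). Moves with the lid.
- pointer (a point): Outer end of the pointer pin, an 8 mm steel pin that sticks out of the lid's -y side, 160 mm from the hinge axis and on a level with it when the lid is shut; it sweeps along the inside of the quadrant's arc as the lid rises.
- mark (a point): The point, 160 mm from the hinge axis, to which the marker points: where the end of the pointer pin must come. The marker is a brass clamp 26 x 14 x 12 mm with a thumb screw, gripping the quadrant's strip; its tip points inwards along the radius.
- marker (a joint): Angle in rad at which the marker is clamped on the quadrant, measured like the lid angle: when the lid's angle equals it, pin and marker line up. It is set somewhere from 0.42 to 0.80 and clamped tight. The quadrant is an upright steel strip 16 mm wide, fixed 173 to 177 mm out on the tank's -y side, bent in an arc of 182 mm radius about the hinge axis, up to 290 mm above the table.
- tin: Small steel paint tin with a paper label, shut, 58 mm diameter, 66 mm high, about 0.2 kg, at first standing on the lid behind the handle. Origin at the centre of its underside, z up.
- tray: White enamelled drip tray fixed on the table, outside 230 mm (its x) by 150 mm (its y), rim 16 mm high, walls and floor 4 mm. Origin at the centre of its underside. It stands to the left or the right of the tank. A wider tin stands at its far end (+x); the nearer half is free.
- wide_tin: Bystander: white-labelled tin, 76 mm diameter, 85 mm high, in the far end of the tray. Origin under its centre.
- bust: Bystander: white plaster bust, 151 mm tall, on a 42 mm high black sculptor's turntable of 190 mm diameter on the side of the tank away from the tray. Origin under its centre.
- brush_jar: Bystander: glass jar with brushes, 72 mm diameter, about 180 mm tall. Origin under its centre.
- cup: Bystander: white mug, 74 mm diameter, 85 mm high. Origin under its centre.
- mould: Bystander: plaster mould half, 100 x 130 x 40 mm. Origin under its centre.
- spatula: Bystander: spatula about 200 mm long lying on the table. Origin under its middle.

How it is judged:
By the outcome, as a careful person would: the job done as asked, in the order asked, and still so for the second after the job is handed in, while the arm keeps its last pose, push and grip.
It also fails if it takes over 64 s, if anything falls off the work surface, if the arm or the gripper's body presses on something with over 40 N, if the wrist force passes 120 N, or if a joint passes its speed limit or range.

## Working session

There is one attempt and no reset: what is moved stays moved. The work goes in short steps, Python scripts to look and compute and a shell command to move; the robot and the scene stay as the last step left them, time stands still between calls to the robot, and variables do not carry over. Pictures are saved under pics/ and viewed, at most 10 in all, crops included, and the job is handed in when it is done.

```bash
ls; mkdir -p pics
python3 - <<'E'
from rig import r
import cv2
for n in ("side","top"):
    cv2.imwrite(f"pics/{n}0.png",r.grab_frame(n)[:,:,::-1]); print(n,r.camera_params(n))
print(r.camera_params("wrist"))
s=r.sense();print(s)
E
```

```text
pics
side {'fx': 518.3514453902277, 'fy': 518.3514453902277, 'cx': 278.2475355637289, 'cy': 209.72947522785802, 'rvec': array([ 2.10972936, -0.11249945,  0.05350706]), 'tvec': array([-594.87471141,  166.73902255, 1639.06391397])}
top {'fx': 381.30876864040806, 'fy': 381.30876864040806, 'cx': 274.3733697003792, 'cy': 210.39210503844984, 'rvec': array([ 2.12375702, -2.1215568 ,  0.19802519]), 'tvec': array([  42.32406233,  597.78995706, 1163.91831324])}
{'fx': 345.8645354494174, 'fy': 345.8645354494174, 'cx': 275.06413949098703, 'cy': 211.51120226645259, 'hand_eye': array([[-7.92654471e-04, -9.54718854e-01, -2.97508457e-01,
         7.54923386e+01],
       [ 9.99999652e-01, -8.34480370e-04,  1.35792688e-05,
         1.08908642e-01],
       [-2.61229351e-04, -2.97508342e-01,  9.54719183e-01,
        -1.47464048e+02],
       [ 0.00000000e+00,  0.00000000e+00,  0.00000000e+00,
         1.00000000e+00]])}
{'clock': 0.1, 'qpos': array([ 1.24762065e+00,  3.53581039e-01,  1.63406614e+00,  1.83033247e-05,
        1.15519782e+00, -2.40755972e-03]), 'qvel': array([ 0.0008961 , -0.00108142, -0.0023279 , -0.00058168, -0.00140519,
       -0.00050298]), 'joint_efforts': array([ 9.79386641e-04, -6.06358337e+01, -3.42816210e+01,  2.86439374e-06,
        4.13936665e-03, -1.38343361e-05]), 'eef_pos': array([196.92024578, 592.70785209, 226.33268718]), 'tcp_rot': array([-3.14034036e+00, -1.97510188e-05,  2.82081712e+00]), 'contact_force': array([-0.32259973, -0.26222186,  0.04782073]), 'wrist_torque': array([-0.015525  ,  0.035425  ,  0.02696793]), 'grasp_force': 0.0, 'opening': 0.9980554260956946}
```

View pics/side0.png

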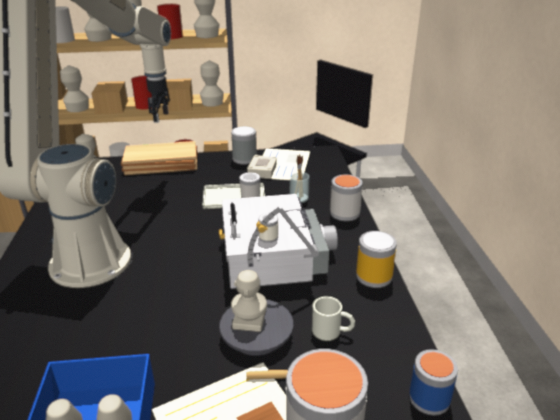

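View pics/top0.png

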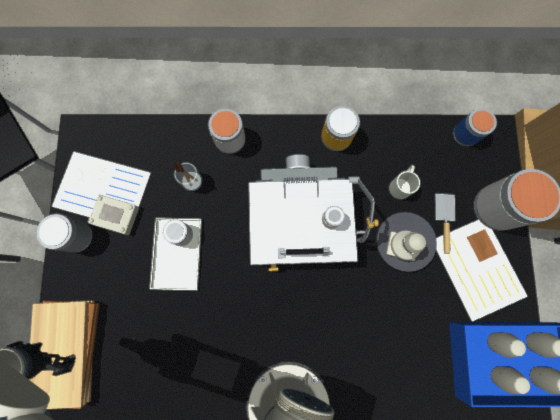

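The side view shows the tank with the marker near (262,228). In the top view, the lid corners are about (249,183), (354,179), (358,262) and (250,265). The sleeve runs (283,252)-(327,251), the tin top is at (335,213), the tray spans (150..201, 219..291) and the marker is at about (374,223). I'll zoom in.

```bash
cat > h.py <<'E'
import numpy as np,cv2
from rig import r
from scipy.spatial.transform import Rotation as R
def cam(n,s=None):
    p=r.camera_params(n);K=np.array([[p['fx'],0,p['cx']],[0,p['fy'],p['cy']],[0,0,1]])
    if n!='wrist': return K,R.from_rotvec(p['rvec']).as_matrix(),np.array(p['tvec'])
    s=s or r.sense();T=np.eye(4);T[:3,:3]=R.from_euler('xyz',s['tcp_rot']).as_matrix();T[:3,3]=s['eef_pos']
    W=np.linalg.inv(T@p['hand_eye']);return K,W[:3,:3],W[:3,3]
def bp(c,uv,z):
    K,Rm,t=c;d=Rm.T@np.linalg.inv(K)@np.array([*uv,1.]);o=-Rm.T@t
    return o+d*(z-o[2])/d[2]
def proj(c,P):
    K,Rm,t=c;q=(K@(Rm@np.atleast_2d(P).T+t[:,None])).T;return q[:,:2]/q[:,2:]
E
python3 - <<'E'
from h import *
c=cam('top')
for n,uv,z in [("c",(249,183),136),("c",(354,179),136),("c",(358,262),136),("c",(250,265),136),("s",(283,252),174),("s",(327,251),174),("tin",(335,213),202),("tr",(155,219),16),("tr",(201,219),16),("tr",(198,291),16),("tr",(150,289),16),("wt",(176,232),85)]: print(n,uv,bp(c,uv,z).round(0))
im=cv2.imread('pics/top0.png')[150:290,240:420]
cv2.imwrite('pics/t1.png',cv2.resize(im,None,fx=4,fy=4,interpolation=cv2.INTER_CUBIC))
im=cv2.imread('pics/side0.png')[180:300,200:350]
cv2.imwrite('pics/s1.png',cv2.resize(im,None,fx=5,fy=5,interpolation=cv2.INTER_CUBIC))
E
```

```text
c (249, 183) [667. 120. 136.]
c (354, 179) [ 680. -199.  136.]
c (358, 262) [ 430. -201.  136.]
c (250, 265) [421. 114. 136.]
s (283, 252) [456.  18. 174.]
s (327, 251) [ 459. -106.  174.]
tin (335, 213) [ 563. -127.  202.]
tr (155, 219) [576. 436.  16.]
tr (201, 219) [576. 285.  16.]
tr (198, 291) [344. 286.  16.]
tr (150, 289) [350. 439.  16.]
wt (176, 232) [524. 347.  85.]
```

View pics/t1.png

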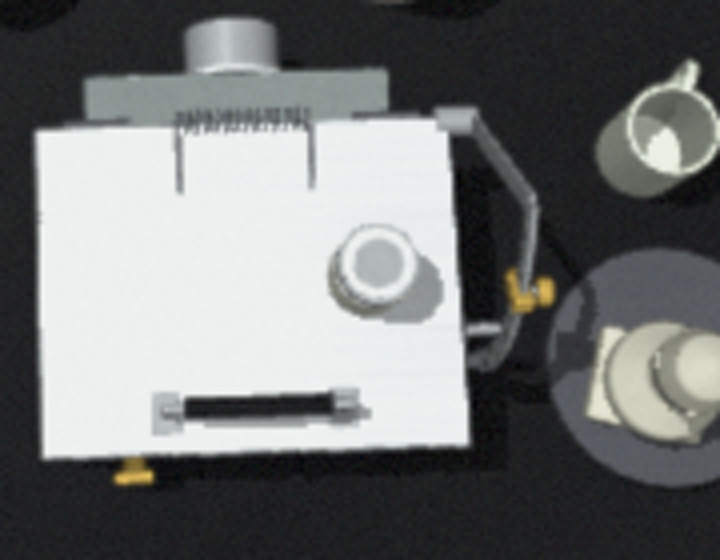

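View pics/s1.png

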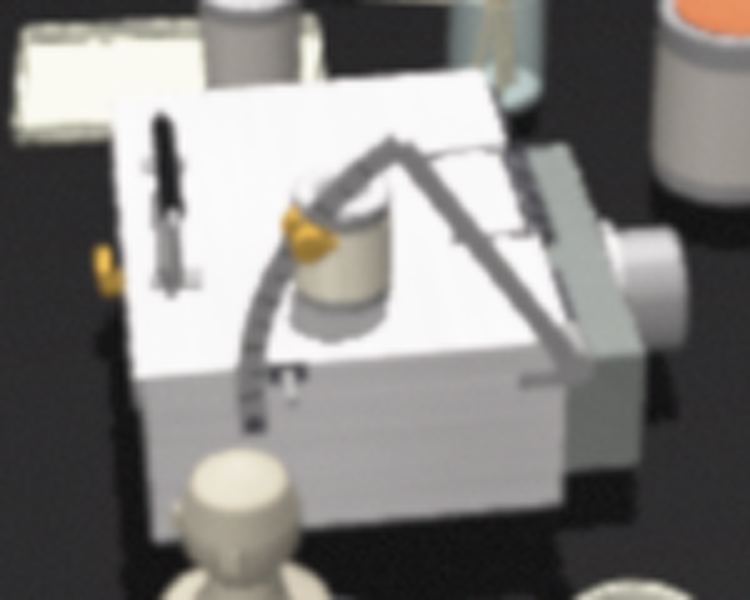

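Zooming in: the top crop gives lid corners (36,130), (448,125), (469,444), (42,458), sleeve (185..333, 404), tin top centre (380,264), pin end (498,328) and marker clamp (520,290). In the side crop the pin is at (292,392) and the marker at (308,235).

```bash
cat >> h.py <<'E'
def tank(p,P):
    c,s=np.cos(p[2]),np.sin(p[2]);P=np.atleast_2d(P);return np.c_[p[0]+c*P[:,0]-s*P[:,1],p[1]+s*P[:,0]+c*P[:,1],P[:,2]]
def arc(a,rad,y): return np.array([[120-rad*np.cos(a),y,130+rad*np.sin(a)]])
E
python3 - <<'E'
from h import *
from scipy.optimize import least_squares as ls
ct,cs=cam('top'),cam('side')
T=lambda *a:np.array(a)/4+[240,150]; S=lambda *a:np.array(a)/5+[200,180]
def res(p):
    w,f,b=p[3:6]
    L=[[b,w,136],[b,-w,136],[f,-w,136],[f,w,136]]
    e=[proj(ct,tank(p,L))-[T(36,130),T(448,125),T(469,444),T(42,458)]]
    e+=[proj(ct,tank(p,[[-95,53,176],[-95,-53,176]]))-[T(185,406),T(333,402)]]
    e+=[proj(cs,tank(p,[[f,-w,136],[f,w,136],[b,w,136]]))-[S(135,378),S(112,97),S(485,70)]]
    return np.vstack(e).ravel()
o=ls(res,[550,-42,0.0,152,-125,120],loss='soft_l1');p=o.x;print(p.round(3),o.fun.round(1))
np.save('tank.npy',p[:3])
for y in(-165,-170): print('pin',proj(ct,tank(p,arc(0,160,y))),T(498,328),proj(cs,tank(p,arc(0,160,y))),S(292,392))
for c,n in((ct,'top'),(cs,'side')):
    im=cv2.imread(f'pics/{n}0.png').astype(int);m=(im[:,:,2]-im[:,:,0]>70)
    q=proj(c,tank(p,arc(.6,182,-175)))[0].astype(int)
    ys,xs=np.nonzero(m[q[1]-20:q[1]+20,q[0]-20:q[0]+20]);pts=np.c_[xs+q[0]-20,ys+q[1]-20]
    print(n,len(pts),pts.mean(0),pts.min(0),pts.max(0))
    for a in np.arange(.4,.85,.05): print(round(a,2),proj(c,tank(p,np.vstack([arc(a,182,-175),arc(a,182,-190)]))).round(1).tolist())
print('tin',bp(ct,T(380,264),202),bp(cs,S(345,190),202),'sleeve',tank(p,[-95,0,174]))
E
```

```text
[ 5.53408e+02 -3.99330e+01  2.60000e-02  1.56088e+02 -1.24014e+02
  1.19396e+02] [ 0.2 -0.   0.1 -1.3  0.2 -0.3 -0.2 -1.  -0.5 -0.   0.   0.  -0.8 -0.1
 -0.3  0.4 -1.6  0.6]
pin [[358.12358347 232.30008764]] [364.5 232. ] [[256.74982152 256.63535168]] [258.4 258.4]
pin [[359.80545158 232.25766516]] [364.5 232. ] [[256.91804407 257.69558966]] [258.4 258.4]
top 51 [371.74509804 223.17647059] [367 218] [377 227]
0.4 [[367.4, 231.6], [372.7, 231.5]]
0.45 [[368.0, 229.9], [373.4, 229.8]]
0.5 [[368.6, 228.0], [374.0, 227.8]]
0.55 [[369.2, 225.9], [374.7, 225.8]]
0.6 [[369.7, 223.7], [375.2, 223.6]]
0.65 [[370.2, 221.3], [375.8, 221.2]]
0.7 [[370.7, 218.8], [376.3, 218.7]]
0.75 [[371.2, 216.2], [376.8, 216.0]]
0.8 [[371.6, 213.4], [377.3, 213.2]]
side 62 [260.93548387 226.91935484] [257 222] [266 231]
0.4 [[253.5, 237.7], [254.0, 240.8]]
0.45 [[254.8, 235.0], [255.3, 238.1]]
0.5 [[256.3, 232.4], [256.8, 235.5]]
0.55 [[257.9, 229.8], [258.4, 232.9]]
0.6 [[259.7, 227.3], [260.2, 230.3]]
0.65 [[261.6, 224.8], [262.2, 227.8]]
0.7 [[263.7, 222.3], [264.3, 225.4]]
0.75 [[265.9, 220.0], [266.5, 223.0]]
0.8 [[268.2, 217.7], [268.9, 220.7]]
tin [ 554.27663231 -127.15160208  202.        ] [ 560.37356661 -122.89574317  202.        ] sleeve [[458.44088505 -42.43733364 174.        ]]
```

```bash
python3 -m jog '[[[0,0,0.136],[0,0,-0.010],1],[[0,0,0.136],[0,0,-0.010],1],[[0,0,0.136],[0,0,-0.010],1],[[0,0,0.136],[0,0,-0.010],1],[[0,0,0.136],[0,0,-0.010],1],[[0,0,0.136],[0,0,-0.010],1],[[0,0,0.136],[0,0,-0.010],1],[[0,0,0.136],[0,0,-0.010],1],[[0,0,0.136],[0,0,-0.010],1]]'
python3 -m jog '[[[0,0,0],[-0.036,0.017,0],1],[[0,0,0],[-0.036,0.017,0],1],[[0,0,0],[-0.036,0.017,0],1],[[0,0,0],[-0.036,0.017,0],1],[[0,0,0],[-0.036,0.017,0],1],[[0,0,0],[-0.036,0.017,0],1],[[0,0,0],[-0.036,0.017,0],1],[[0,0,0],[-0.036,0.017,0],1],[[0,0,0],[-0.036,0.017,0],1],[[0,0,0],[-0.036,0.017,0],1]]'
python3 -m jog '[[[0,0,0],[-0.036,0.017,0],1],[[0,0,0],[-0.036,0.017,0],1],[[0,0,0],[-0.036,0.017,0],1],[[0,0,0],[-0.036,0.017,0],1],[[0,0,0],[-0.036,0.017,0],1],[[0,0,0],[-0.036,0.017,0],1],[[0,0,0],[-0.036,0.017,0],1],[[0,0,0],[-0.036,0.017,0],1],[[0,0,0],[-0.036,0.017,0],1],[[0,0,0],[0,0,0],1],[[0,0,0],[0,0,0],1]]'
python3 - <<'E'
from h import *
s=r.sense();print(s['eef_pos'],s['tcp_rot'])
c=cam('wrist',s);im=r.grab_frame('wrist')[:,:,::-1];cv2.imwrite('pics/w1.png',im)
p=np.load('tank.npy')
print('tin pred',proj(c,[557,-125,202]));print('pin',proj(c,tank(p,arc(0,160,-170))))
for a in(.55,.6,.65,.7):print(a,proj(c,tank(p,np.vstack([arc(a,182,-175),arc(a,160,-175)]))).round(1).tolist())
print('lid',proj(c,tank(p,[[-124,-156,136],[119.4,-156,136],[-95,-53,174],[-95,53,174]])).round(0).tolist())
E
```

```text
clock: 1.0
eef_pos: [197.0, 592.9, 316.9]
tcp_rot: [-3.141, 0.001, 1.591]
contact_force: [0.2, -0.4, -0.5]
opening: 1.0
grasp_force: 0.0
clock: 2.0
eef_pos: [376.6, 236.0, 316.9]
tcp_rot: [-3.141, 0.0, 1.597]
contact_force: [0.3, -0.4, 0.3]
opening: 0.999
grasp_force: 0.0
clock: 3.1
eef_pos: [537.5, -82.9, 316.3]
tcp_rot: [-3.14, -0.0, 1.595]
contact_force: [-0.9, 0.2, -0.3]
opening: 1.005
grasp_force: 0.0
[537.51159437 -82.88256421 316.33217065] [-3.14023098e+00 -4.87016270e-04  1.59490664e+00]
tin pred [[297.11351958 254.43247018]]
pin [[254.22230489 298.34886454]]
0.55 [[253.5, 364.5], [275.9, 354.9]]
0.6 [[259.0, 371.2], [281.0, 360.4]]
0.65 [[265.2, 378.0], [286.7, 365.9]]
0.7 [[272.3, 384.9], [293.1, 371.4]]
lid [[175.0, 290.0], [403.0, 289.0], [186.0, 208.0], [175.0, 78.0]]
```

View pics/w1.png

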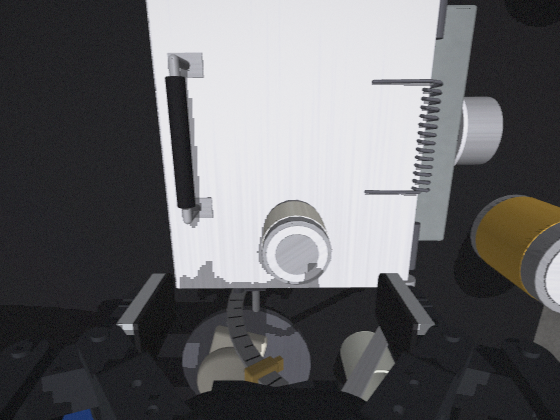

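The tin top is at (296,251) and the sleeve runs (176,78)-(186,207), both within 3 px of prediction. The marker clamp, at about (264,369) with its tip near (281,360), suggests about 0.6 rad.

Run:
```python
from h import *
s=r.sense();c=cam('wrist',s);P=bp(c,(296,251),202);Q=bp(c,(294,215),202)
d=P-s['eef_pos'];print(P,R.from_euler('xyz',s['tcp_rot']).as_matrix().T@d, s['eef_pos'])
```

```text
[ 555.77705104 -121.2257459   202.        ] [-39.62937179  17.66297229 114.44876921] [537.25725862 -82.11430954 316.49149011]
```

```bash
python3 -m jog '[[[0,0,0],[-0.020,0.009,0],1],[[0,0,0],[-0.020,0.009,0],1],[[0,0,0],[0,0,0.03],1],[[0,0,0],[0,0,0.03],1],[[0,0,0],[0,0,0.03],1],[[0,0,0],[0,0,0.024],1],[[0,0,0],[0,0,0.015],1],[[0,0,0],[0,0,0.005],1],[[0,0,0],[0,0,0],1],[[0,0,0],[0,0,0],1]]'
python3 -m jog '[[[0,0,0],[0,0,0],-0.2],[[0,0,0],[0,0,0],-0.2],[[0,0,0],[0,0,0],-0.2],[[0,0,0],[0,0,0],-0.2],[[0,0,0],[0,0,0],-0.2],[[0,0,0],[0,0,0],-0.2],[[0,0,0],[0,0,0],-0.2],[[0,0,0],[0,0,0],-0.2]]' 40
```

```text
clock: 4.15
eef_pos: [557.2, -121.4, 184.0]
tcp_rot: [3.14, 0.0, 1.598]
contact_force: [0.1, -0.3, -0.3]
opening: 1.001
grasp_force: 0.0
clock: 4.95
eef_pos: [557.2, -121.8, 184.1]
tcp_rot: [3.14, 0.0, 1.597]
contact_force: [-1.9, 1.5, 6.0]
opening: 0.662
grasp_force: 41.1
```

```bash
python3 -m jog '[[[0,0,0],[0,0,-0.01],-0.2],[[0,0,0],[0,0,-0.02],-0.2],[[0,0,0],[0,0,-0.03],-0.2],[[0,0,0],[0,0,-0.03],-0.2],[[0,0,0],[0,0,-0.02],-0.2],[[0,0,0],[0,0,-0.01],-0.2],[[0,0,0],[0,0,0],-0.2],[[0,0,0],[0.01,-0.003,0],-0.2],[[0,0,0],[0.02,-0.006,0],-0.2],[[0,0,0],[0.03,-0.009,0],-0.2],[[0,0,0],[0.036,-0.01,0],-0.2],[[0,0,0],[0.04,-0.012,0],-0.2]]' 50
python3 -m jog '[[[0,0,0],[0.04,-0.012,0],-0.2],[[0,0,0],[0.04,-0.012,0],-0.2],[[0,0,0],[0.04,-0.012,0],-0.2],[[0,0,0],[0.04,-0.012,0],-0.2],[[0,0,0],[0.04,-0.012,0],-0.2],[[0,0,0],[0.04,-0.012,0],-0.2],[[0,0,0],[0.04,-0.012,0],-0.2],[[0,0,0],[0.03,-0.008,0],-0.2],[[0,0,0],[0.02,-0.005,0],-0.2],[[0,0,0],[0.015,-0.002,0],-0.2],[[0,0,0],[0.005,0,0],-0.2],[[0,0,0],[0,0,0],-0.2]]'
python3 - <<'E'
from h import *
s=r.sense();c=cam('wrist',s);cv2.imwrite('pics/w2.png',r.grab_frame('wrist')[:,:,::-1]);print(s['eef_pos'],s['opening'],s['grasp_force'])
E
```

```text
clock: 6.15
eef_pos: [511.7, 14.4, 301.3]
tcp_rot: [-3.139, -0.0, 1.596]
contact_force: [1.2, 0.0, -0.8]
opening: 0.653
grasp_force: 53.4
clock: 7.35
eef_pos: [405.0, 360.4, 302.3]
tcp_rot: [-3.141, 0.001, 1.597]
contact_force: [0.6, -0.2, -2.4]
opening: 0.651
grasp_force: 53.4
[404.96865555 360.40972975 302.27754141] 0.6505738433593095 53.359705209732056
```

View pics/w2.png

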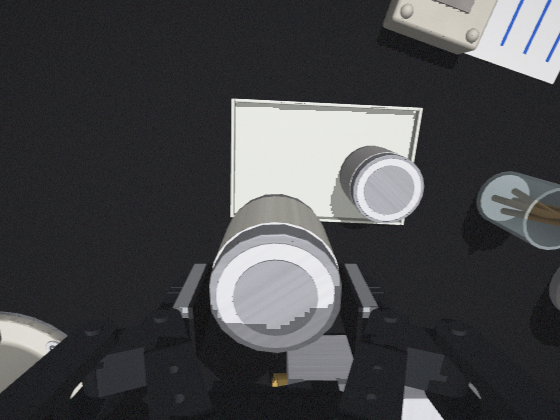

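The tin is held upright. The tray corners are at (233,99), (422,108), (404,222) and (232,216), and the wide tin's top is at (389,187).

Run:
```python
from h import *
s=r.sense();c=cam('wrist',s)
for uv,z in[((233,99),16),((422,108),16),((404,222),16),((232,216),16),((389,187),85)]:print(bp(c,uv,z).round(0))
```

```text
[353. 440.  16.]
[580. 435.  16.]
[578. 290.  16.]
[350. 293.  16.]
[529. 353.  85.]
```

```bash
python3 -m jog '[[[0,0,0],[0,0,0.02],-0.2],[[0,0,0],[0,0,0.035],-0.2],[[0,0,0],[0,0,0.04],-0.2],[[0,0,0],[0,0,0.04],-0.2],[[0,0,0],[0,0,0.04],-0.2],[[0,0,0],[0,0,0.03],-0.2],[[0,0,0],[0,0,0.02],-0.2],[[0,0,0],[0,0,0.012],-0.2],[[0,0,0],[0,0,0.005],-0.2],[[0,0,0],[0,0,0],-0.2],[[0,0,0],[0,0,0],-0.2]]'
python3 -m jog '[[[0,0,0],[0,0,0.002],-0.2],[[0,0,0],[0,0,0.002],-0.2],[[0,0,0],[0,0,0.002],-0.2],[[0,0,0],[0,0,0],-0.2],[[0,0,0],[0,0,0],-0.2]]'
```

```text
clock: 8.5
eef_pos: [405.9, 360.8, 62.0]
tcp_rot: [3.14, -0.001, 1.597]
contact_force: [-0.4, 0.3, -1.1]
opening: 0.653
grasp_force: 53.4
clock: 9.0
eef_pos: [405.2, 360.5, 55.0]
tcp_rot: [-3.142, 0.0, 1.597]
contact_force: [-0.6, 0.4, -2.0]
opening: 0.65
grasp_force: 53.4
```

```bash
python3 -m jog '[[[0,0,0],[0,0,0.001],-0.2],[[0,0,0],[0,0,0.001],-0.2],[[0,0,0],[0,0,0],-0.2],[[0,0,0],[0,0,0],-0.2]]'
python3 -m jog '[[[0,0,0],[0,0,0.001],-0.2],[[0,0,0],[0,0,0],-0.2],[[0,0,0],[0,0,0],-0.2]]'
python3 -m jog '[[[0,0,0],[0,0,0.001],-0.2],[[0,0,0],[0,0,0],-0.2],[[0,0,0],[0,0,0],-0.2]]'
```

```text
clock: 9.4
eef_pos: [405.2, 360.4, 52.9]
tcp_rot: [-3.142, 0.0, 1.597]
contact_force: [0.0, 0.2, -1.5]
opening: 0.652
grasp_force: 53.5
clock: 9.7
eef_pos: [405.3, 360.5, 52.7]
tcp_rot: [3.141, -0.0, 1.597]
contact_force: [-1.8, -2.2, 7.7]
opening: 0.65
grasp_force: 54.4
clock: 10.0
eef_pos: [405.3, 360.5, 52.6]
tcp_rot: [3.141, -0.0, 1.597]
contact_force: [-5.1, -4.9, 20.3]
opening: 0.65
grasp_force: 55.6
```

```bash
python3 -m jog '[[[0,0,0],[0,0,-0.0015],-0.2],[[0,0,0],[0,0,0],-0.2],[[0,0,0],[0,0,0],0.5],[[0,0,0],[0,0,0],1],[[0,0,0],[0,0,0],1],[[0,0,0],[0,0,0],1],[[0,0,0],[0,0,0],1],[[0,0,0],[0,0,0],1]]'
python3 -m jog '[[[0,0,0],[0,0,-0.01],1],[[0,0,0],[0,0,-0.02],1],[[0,0,0],[0,0,-0.03],1],[[0,0,0],[0,0,-0.04],1],[[0,0,0],[0,0,-0.04],1],[[0,0,0],[0,0,-0.04],1],[[0,0,0],[0,0,-0.04],1],[[0,0,0],[0,0,-0.03],1],[[0,0,0],[0,0,0],1],[[0,0,0],[0,0,0],1]]'
python3 - <<'E'
from h import *
s=r.sense();c=cam('wrist',s);cv2.imwrite('pics/w3.png',r.grab_frame('wrist')[:,:,::-1]);print(proj(c,[405,361,70]))
p=np.load('tank.npy');t=tank(p,[-95,0,174])[0];d=t-s['eef_pos'];print(s['eef_pos'],R.from_euler('xyz',s['tcp_rot']).as_matrix().T@d)
E
```

```text
clock: 10.8
eef_pos: [405.2, 360.4, 52.4]
tcp_rot: [-3.142, 0.0, 1.597]
contact_force: [0.3, -0.5, -1.0]
opening: 0.999
grasp_force: 0.0
clock: 11.8
eef_pos: [405.2, 360.5, 303.4]
tcp_rot: [3.14, -0.001, 1.597]
contact_force: [-0.8, 0.2, -0.8]
opening: 1.0
grasp_force: 0.0
[[274.11428919 174.84727415]]
[405.21995781 360.48995123 303.44079609] [-404.32161369   42.54835865  129.04051131]
```

View pics/w3.png

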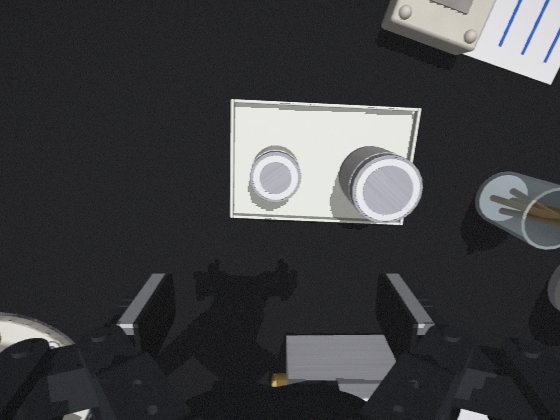

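The tin stands upright in the free half, at (274,175). Next is the handle.

```bash
python3 -m jog '[[[0,0,0],[-0.02,0.002,0],0.5],[[0,0,0],[-0.035,0.004,0],0.5],[[0,0,0],[-0.04,0.004,0],0.5],[[0,0,0],[-0.04,0.004,0],0.5],[[0,0,0],[-0.04,0.004,0],0.5],[[0,0,0],[-0.04,0.004,0],0.5],[[0,0,0],[-0.04,0.004,0],0.5],[[0,0,0],[-0.04,0.004,0],0.5],[[0,0,0],[-0.04,0.004,0],0.5],[[0,0,0],[-0.035,0.004,0],0.5],[[0,0,0],[-0.024,0.003,0],0.5],[[0,0,0],[-0.01,0.0015,0],0.5]]'
python3 -m jog '[[[0,0,0],[0,0,0.03],0.5],[[0,0,0],[0,0,0.02],0.5],[[0,0,0],[0,0,0],0.5]]'
python3 - <<'E'
from h import *
s=r.sense();c=cam('wrist',s);im=r.grab_frame('wrist')[:,:,::-1];cv2.imwrite('pics/w4.png',im)
p=np.load('tank.npy');t=tank(p,[-95,0,174])[0];d=t-s['eef_pos'];print(s['eef_pos'],s['tcp_rot'],R.from_euler('xyz',s['tcp_rot']).as_matrix().T@d)
q=proj(c,tank(p,[[-95,-53,174],[-95,53,174],[-95,30,174],[-95,0,174],[-95,-30,174]]));print(q.round(0).tolist())
g=im.max(2)
for u,v in q[2:].astype(int): # dark run along the row
    xs=[x for x in range(u-40,u+40) if 0<=v<420 and g[v,x]<60];print(v,u,(min(xs),max(xs)) if xs else None)
E
```

```text
clock: 13.05
eef_pos: [457.4, -44.1, 301.1]
tcp_rot: [-3.139, 0.0, 1.595]
contact_force: [0.8, 0.0, -0.1]
opening: 0.746
grasp_force: 0.0
clock: 13.35
eef_pos: [455.8, -41.6, 249.3]
tcp_rot: [-3.135, -0.001, 1.597]
contact_force: [-0.2, 0.0, -0.1]
opening: 0.749
grasp_force: 0.0
[455.75079938 -41.62872199 249.28834562] [-3.13509439e+00 -1.05808784e-03  1.59686238e+00] [-0.9581101   3.1572741  75.26844654]
[[279.0, 291.0], [279.0, 143.0], [279.0, 179.0], [279.0, 222.0], [279.0, 262.0]]
178 279 (239, 290)
222 279 (239, 290)
262 278 (238, 290)
```

View pics/w4.png

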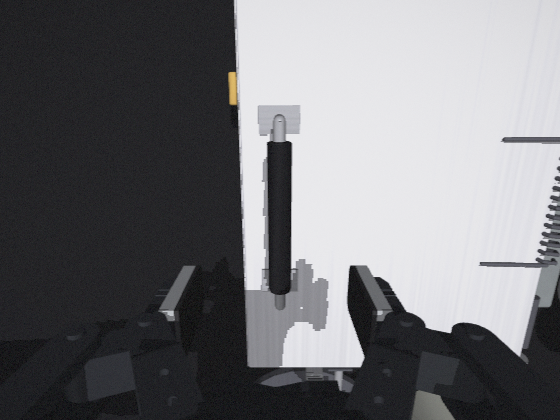

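The sleeve lies along column 279, rows 143 to 293, as predicted. I'll descend and close.

```bash
python3 -m jog '[[[0,0,0],[0,0.002,0],0.5],[[0,0,0],[0,0,0.02],0.5],[[0,0,0],[0,0,0.02],0.5],[[0,0,0],[0,0,0.015],0.5],[[0,0,0],[0,0,0.01],0.5],[[0,0,0],[0,0,0.004],0.5],[[0,0,0],[0,0,0],0.5],[[0,0,0],[0,0,0],0.5]]'
python3 -m jog '[[[0,0,0],[0,0,0],-0.2],[[0,0,0],[0,0,0],-0.5],[[0,0,0],[0,0,0],-1],[[0,0,0],[0,0,0],-1],[[0,0,0],[0,0,0],-1],[[0,0,0],[0,0,0],-1],[[0,0,0],[0,0,0],-1],[[0,0,0],[0,0,0],-1],[[0,0,0],[0,0,0],-1],[[0,0,0],[0,0,0],-1]]' 60
```

```text
clock: 14.2
eef_pos: [460.8, -42.3, 184.2]
tcp_rot: [3.14, 0.0, 1.597]
contact_force: [0.2, 0.1, 0.1]
opening: 0.752
grasp_force: 0.0
clock: 15.2
eef_pos: [460.2, -42.2, 183.5]
tcp_rot: [-3.142, -0.0, 1.597]
contact_force: [0.0, -0.2, -0.0]
opening: -0.003
grasp_force: 0.0
```

The gripper shut on nothing, so I'll look.

Run:
```python
from h import *
s=r.sense();print(s['opening'],s['grasp_force'],s['contact_force'])
a=r.grab_frame('side')[:,:,::-1];b=r.grab_frame('wrist')[:,:,::-1]
a=cv2.resize(a[150:290,180:320],(420,420),interpolation=cv2.INTER_CUBIC);b=cv2.resize(b,(380,285))
o=np.zeros((420,800,3),np.uint8);o[:,:420]=a;o[:285,420:]=b;cv2.imwrite('pics/m1.png',o)
```

```text
-0.002829703535388495 0.0 [ 0.00728356 -0.1559613  -0.00091068]
```

View pics/m1.png

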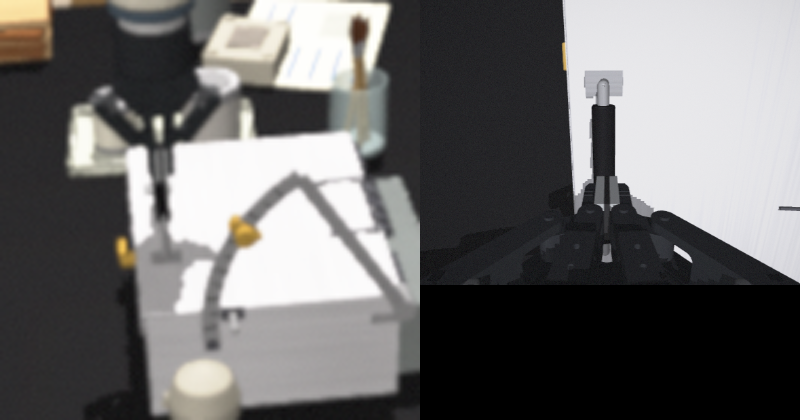

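The pads are around or just over the sleeve, at about (605,190) in the right panel, and it isn't clear which. A small lift will tell.

```bash
python3 - <<'E'
from h import *
im=cv2.imread('pics/m1.png')[:285,420:]
g=im.max(2)
for v in (120,150,170,180,190,200,210): print(v,g[v,160:215].tolist())
E
python3 -m jog '[[[0,0,0],[0,0,-0.005],-1],[[0,0,0],[0,0,-0.005],-1],[[0,0,0],[0,0,-0.005],-1],[[0,0,0],[0,0,0],-1],[[0,0,0],[0,0,0],-1]]'
```

```text
120 [235, 235, 235, 235, 234, 235, 235, 235, 236, 230, 169, 117, 38, 28, 25, 30, 38, 37, 41, 37, 39, 39, 41, 42, 41, 36, 39, 39, 37, 35, 38, 32, 30, 27, 40, 186, 234, 235, 235, 235, 235, 235, 236, 235, 234, 235, 235, 236, 235, 235, 235, 236, 236, 235, 235]
150 [235, 235, 235, 235, 235, 234, 236, 235, 235, 235, 220, 150, 110, 31, 27, 33, 35, 36, 37, 37, 42, 42, 44, 42, 39, 37, 37, 38, 36, 35, 32, 35, 31, 29, 42, 188, 236, 235, 235, 235, 235, 236, 235, 235, 235, 234, 235, 235, 235, 235, 234, 235, 235, 235, 235]
170 [234, 235, 235, 235, 236, 235, 235, 235, 235, 235, 235, 230, 155, 64, 30, 33, 30, 33, 37, 38, 41, 38, 41, 41, 41, 37, 40, 37, 35, 35, 33, 36, 33, 29, 47, 213, 236, 235, 234, 235, 235, 235, 235, 235, 235, 235, 235, 235, 235, 235, 235, 235, 235, 236, 235]
180 [235, 235, 234, 235, 235, 235, 235, 194, 152, 153, 150, 153, 153, 103, 23, 31, 87, 111, 110, 111, 111, 110, 110, 110, 73, 33, 30, 31, 37, 75, 110, 113, 111, 111, 110, 111, 113, 178, 235, 235, 235, 234, 235, 235, 235, 235, 235, 235, 235, 235, 235, 235, 235, 235, 235]
190 [213, 151, 150, 145, 99, 37, 32, 34, 36, 36, 30, 31, 31, 34, 33, 82, 110, 111, 110, 111, 110, 109, 110, 104, 57, 32, 32, 26, 34, 61, 104, 110, 110, 110, 111, 109, 110, 110, 86, 32, 28, 38, 37, 35, 39, 36, 36, 38, 34, 153, 230, 234, 234, 235, 235]
200 [156, 151, 122, 39, 37, 33, 38, 39, 34, 37, 37, 37, 38, 36, 76, 109, 110, 111, 111, 112, 110, 112, 112, 96, 49, 34, 33, 31, 32, 48, 95, 110, 113, 111, 109, 110, 112, 110, 109, 81, 42, 39, 36, 40, 37, 36, 38, 34, 38, 33, 37, 114, 151, 150, 153]
210 [38, 36, 37, 38, 35, 42, 48, 52, 47, 43, 42, 45, 47, 46, 41, 38, 38, 36, 36, 35, 35, 37, 85, 169, 88, 61, 63, 61, 59, 57, 98, 57, 37, 36, 36, 35, 39, 36, 37, 46, 51, 48, 48, 41, 43, 44, 50, 48, 42, 35, 35, 39, 40, 35, 38]
clock: 15.8
eef_pos: [460.3, -42.3, 198.7]
tcp_rot: [3.141, 0.0, 1.597]
contact_force: [-0.5, -0.3, -0.5]
opening: -0.003
grasp_force: 0.0
```

Run:
```python
from h import *
s=r.sense();c=cam('wrist',s);im=r.grab_frame('wrist')[:,:,::-1];cv2.imwrite('pics/w5.png',im);g=im.max(2)
M=R.from_euler('xyz',s['tcp_rot']).as_matrix();W=lambda *t:s['eef_pos']+M@np.array(t)
print('eef',s['eef_pos'],'tips',proj(c,[W(-11,0,25),W(11,0,25),W(0,0,6),W(0,0,0)]).round(0).tolist())
p=np.load('tank.npy')
for y in(53,40,30,20,10,0):
    q=tank(p,[-95,y,174]);uv=proj(c,q)[0];K,Rm,t=c;dep=(Rm@q[0]+t)[2]
    v=int(uv[1]);row=g[v,int(uv[0])-35:int(uv[0])+35] if v<420 else [];xs=np.nonzero(np.array(row)<60)[0]+int(uv[0])-35
    print(y,uv.round(1),'depth',dep.round(0),'exp w',(16*346/dep).round(1),'dark',(xs.min(),xs.max(),len(xs)) if len(xs) else None)
col=int(proj(c,tank(p,[-95,30,174]))[0][0]);print('col',col,[ (v,int(g[v,col])) for v in range(100,320,4)])
```

```text
eef [460.33239576 -42.28367553 198.74574568] tips [[274.0, 269.0], [274.0, 232.0], [274.0, 266.0], [274.0, 272.0]]
53 [270.2 152.5] depth 171.0 exp w 32.3 dark (np.int64(255), np.int64(284), 30)
40 [270.3 178.3] depth 175.0 exp w 31.6 dark (np.int64(255), np.int64(285), 31)
30 [270.4 197.4] depth 178.0 exp w 31.1 dark (np.int64(256), np.int64(285), 30)
20 [270.5 215.9] depth 181.0 exp w 30.6 dark (np.int64(256), np.int64(285), 30)
10 [270.6 233.8] depth 184.0 exp w 30.1 dark (np.int64(257), np.int64(285), 29)
0 [270.7 251.1] depth 187.0 exp w 29.6 dark (np.int64(257), np.int64(285), 29)
col 270 [(100, 233), (104, 188), (108, 192), (112, 189), (116, 99), (120, 175), (124, 115), (128, 188), (132, 187), (136, 183), (140, 183), (144, 186), (148, 185), (152, 27), (156, 42), (160, 45), (164, 42), (168, 43), (172, 46), (176, 40), (180, 41), (184, 40), (188, 45), (192, 43), (196, 44), (200, 43), (204, 45), (208, 44), (212, 45), (216, 39), (220, 42), (224, 39), (228, 44), (232, 40), (236, 41), (240, 40), (244, 41), (248, 39), (252, 40), (256, 41), (260, 112), (264, 113), (268, 110), (272, 110), (276, 112), (280, 102), (284, 101), (288, 102), (292, 96), (296, 96), (300, 115), (304, 171), (308, 173), (312, 45), (316, 46)]
```

The camera geometry agrees with the scene, but the pads visibly end near TCP level. They shut above the sleeve, so I'll probe for the real tip length by touch.

```bash
python3 -m jog '[[[0,0,0],[0,0,0.008],-1],[[0,0,0],[0,0,0.006],-1],[[0,0,0],[0,0,0.002],-1],[[0,0,0],[0,0,0],-1]]' | grep -E "eef|contact"
python3 -m jog '[[[0,0,0],[0,0,0.001],-1],[[0,0,0],[0,0,0],-1]]'| grep -E "eef|contact"
python3 -m jog '[[[0,0,0],[0,0,0.001],-1],[[0,0,0],[0,0,0],-1]]'| grep -E "eef|contact"
```

```text
eef_pos: [459.7, -42.2, 181.7]
contact_force: [0.3, 0.0, -0.1]
eef_pos: [460.3, -42.3, 181.5]
contact_force: [-0.1, -0.3, -0.1]
eef_pos: [460.2, -42.3, 180.5]
contact_force: [-0.5, 1.5, 0.6]
```

Run:
```python
import cv2
im=cv2.imread('pics/w5.png')[120:420,100:450];cv2.imwrite('pics/w5c.png',cv2.resize(im,None,fx=2,fy=2))
```

```text
(no output)
```

View pics/w5c.png

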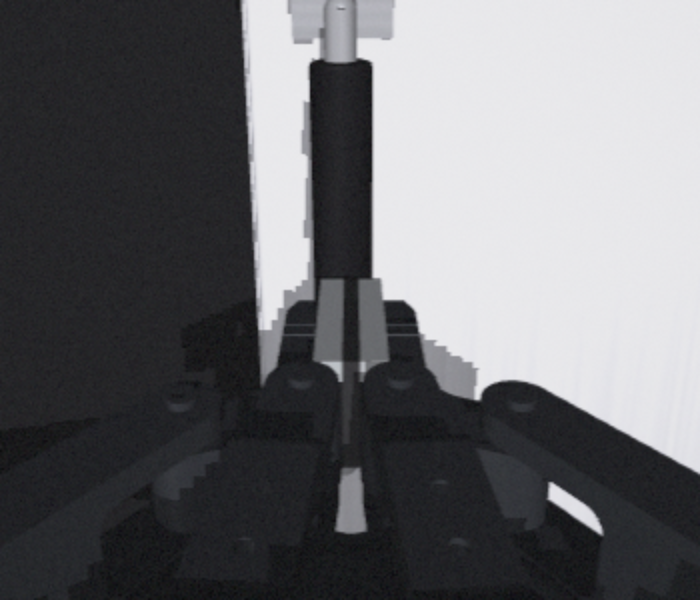

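The pad ends, at about (350,280) in the crop, rest on the sleeve and first touch comes near TCP z 181. The tips are therefore at about the TCP, some 25 mm shorter than stated, so the grasp needs TCP z of about 156.

```bash
python3 -m jog '[[[0,0,0],[0,0,-0.008],-1],[[0,0,0],[0,0,0],0.4],[[0,0,0],[0,0,0],0.4],[[0,0,0],[0,0,0],0.4],[[0,0,0],[0,0,0],0.4],[[0,0,0],[0,0,0],0.4],[[0,0,0],[0,-0.001,0.01],0.4],[[0,0,0],[0,0,0.01],0.4],[[0,0,0],[0,0,0.008],0.4],[[0,0,0],[0,0,0.004],0.4],[[0,0,0],[0,0,0],0.4],[[0,0,0],[0,0,0],0.4]]'
python3 -m jog '[[[0,0,0],[0,0,0],-0.2],[[0,0,0],[0,0,0],-0.5],[[0,0,0],[0,0,0],-1],[[0,0,0],[0,0,0],-1],[[0,0,0],[0,0,0],-1],[[0,0,0],[0,0,0],-1],[[0,0,0],[0,0,0],-1],[[0,0,0],[0,0,0],-1]]' 60
```

```text
clock: 17.85
eef_pos: [459.2, -42.3, 156.4]
tcp_rot: [-3.141, -0.0, 1.597]
contact_force: [-0.7, -0.1, 1.3]
opening: 0.7
grasp_force: 0.0
clock: 18.65
eef_pos: [458.1, -42.3, 156.4]
tcp_rot: [-3.14, 0.0, 1.597]
contact_force: [-4.9, 0.2, 4.8]
opening: 0.164
grasp_force: 58.5
```

Gripped: opening 0.164 is about 14 mm, with 58 N on the pads. I'll lift along the arc to about 0.5 rad.

```bash
python3 -m jog '[[[0,0,0],[0,0.0024,-0.0107],-1],[[0,0,0],[0,0.003,-0.0106],-1],[[0,0,0],[0,0.0036,-0.0104],-1],[[0,0,0],[0,0.0041,-0.0102],-1],[[0,0,0],[0,0,0],-1],[[0,0,0],[0,0,0],-1]]'
python3 -m jog '[[[0,0,0],[0,0.0046,-0.01],-1],[[0,0,0],[0,0.005,-0.0097],-1],[[0,0,0],[0,0.0055,-0.0095],-1],[[0,0,0],[0,0.006,-0.0092],-1],[[0,0,0],[0,0.0064,-0.0089],-1],[[0,0,0],[0,0.0069,-0.0085],-1],[[0,0,0],[0,0,0],-1],[[0,0,0],[0,0,0],-1]]'
```

```text
clock: 19.25
eef_pos: [471.3, -41.9, 198.9]
tcp_rot: [-3.139, -0.0, 1.597]
contact_force: [-6.1, -0.3, -5.0]
opening: 0.162
grasp_force: 59.5
clock: 20.05
eef_pos: [506.1, -40.7, 255.3]
tcp_rot: [-3.14, -0.001, 1.597]
contact_force: [-7.2, 0.7, -3.0]
opening: 0.16
grasp_force: 59.9
```

The lid follows. I'll refine the marker angle from brass masks in the three views, correcting each view's offset with known features.

Run:
```python
from h import *
im=cv2.imread('pics/w1.png').astype(int);m=(im[:,:,2]-im[:,:,0]>50)
for v in range(348,388): print(v,''.join('#' if x else '.' for x in m[v,236:300]))
print('pin rows 285..315 gray cols 244..270')
for v in range(286,318,3): print(v,im[v,244:270].max(1).tolist())
for v in(200,240,280):
    g=im[v].max(1);print('lid edges',v,np.nonzero(np.abs(np.diff(g))>80)[0].tolist())
g=im[:,350].max(1);print('side edge',np.nonzero(np.abs(np.diff(g))>60)[0].tolist())
from scipy.spatial.transform import Rotation as R
s=dict(eef_pos=np.array([537.51,-82.88,316.33]),tcp_rot=np.array([-3.14023,-.00049,1.59491]));c=cam('wrist',s);p=np.load('tank.npy')
print('pred front edge',proj(c,tank(p,[[-124,y,136] for y in(60,0,-60,-100,-150)])).round(1).tolist(),'back',proj(c,tank(p,[[119.4,y,136] for y in(0,-60,-100)])).round(1).tolist(),'side',proj(c,tank(p,[[60,-156,136]])).round(1))
for a in(.55,.6,.65):
  print(a,[proj(c,tank(p,arc(a,rr,y)))[0].round(1).tolist() for rr,y in((160,-175),(169,-169),(169,-181),(195,-169),(195,-181),(182,-190))])
```

```text
348 ................................................................
349 ................................................................
350 ................................................................
351 ................................................................
352 ................................................................
353 ................................................................
354 ................................................................
355 ................................................................
356 ................................................................
357 ................................................................
358 ................................................................
359 ................................................................
360 .............................................##.................
361 ...........................................####.................
362 ..........................................##.##.................
363 ...........................................####..............
[... 2823 characters left out ...]
 81, 83, 69, 63]
316 [64, 64, 63, 63, 59, 60, 65, 67, 63, 68, 61, 63, 63, 66, 64, 65, 64, 63, 65, 66, 65, 64, 88, 104, 105, 104]
lid edges 200 [166, 176]
lid edges 240 [170, 533]
lid edges 280 [175, 377]
side edge [286, 287]
pred front edge [[153.2, 72.8], [160.1, 141.8], [166.3, 203.5], [170.1, 241.3], [174.5, 285.0]] back [[420.9, 141.0], [413.4, 202.9], [408.9, 240.7]] side [[347.3 289.6]]
0.55 [[275.9, 354.9], [266.8, 352.9], [267.0, 364.5], [239.2, 364.4], [239.7, 376.4], [253.9, 379.0]]
0.6 [[281.0, 360.4], [272.2, 358.8], [272.2, 370.6], [244.9, 371.9], [245.3, 384.1], [259.3, 386.0]]
0.65 [[286.7, 365.9], [278.2, 364.7], [278.2, 376.7], [251.4, 379.5], [251.8, 391.9], [265.5, 393.1]]
```

Run:
```python
from h import *
from scipy.optimize import least_squares as ls
p=np.load('tank.npy');C={'top':cam('top'),'side':cam('side')}
s=dict(eef_pos=np.array([537.51,-82.88,316.33]),tcp_rot=np.array([-3.14023,-.00049,1.59491]));cw=cam('wrist',s)
obs={}
for n in C:
    im=cv2.imread(f'pics/{n}0.png').astype(float);q=proj(C[n],tank(p,arc(.6,180,-178)))[0].astype(int)
    w=np.clip(im[:,:,2]-im[:,:,0]-25,0,60);w[:q[1]-11]=0;w[q[1]+12:]=0;w[:,:q[0]-11]=0;w[:,q[0]+12:]=0
    Y,X=np.mgrid[:420,:560];obs[n]=np.array([(w*X).sum(),(w*Y).sum()])/w.sum();print(n,q,obs[n],w.sum()/60)
off={'top':np.array([.1,.2]),'side':np.array([.9,-.3])}
def f(v,wc=263.7-1):
    P=tank(p,arc(v[0],v[1],v[2]));e=[(proj(C[n],P)[0]-obs[n]+off[n]) for n in C];return np.r_[e[0],e[1],(proj(cw,P)[0][0]-wc)*.4]
o=ls(f,[.6,180,-178],x_scale=[.01,1,1]);print(o.x,o.fun.round(2))
for rr in(174,178,182,186):
    o=ls(lambda v:f([v[0],rr,v[1]]),[.6,-178],x_scale=[.01,1]);print(rr,o.x,o.fun.round(2),o.cost)
# now: pin
for n in C:
    im=r.grab_frame(n)[:,:,::-1];cv2.imwrite(f'pics/{n}1.png',im);g=im.max(2)
    for a in(.48,.52):print(n,a,proj(C[n],tank(p,np.vstack([arc(a,160,-157),arc(a,160,-171)]))).round(1).tolist())
    q=proj(C[n],tank(p,arc(.5,160,-168)))[0].astype(int);print(q)
    for v in range(q[1]-10,q[1]+10):print(v,' '.join('%3d'%x for x in g[v,q[0]-10:q[0]+14]))
```

```text
top [370 223] [371.94941147 222.94640621] 66.55
side [260 228] [260.99388646 226.99039301] 76.33333333333333
[   0.62000592  181.90742281 -180.08481835] [-0.05 -0.05  0.54  0.   -0.45]
174 [   0.58633137 -178.36144496] [-1.63 -0.63  1.72  2.54  1.2 ] 6.935232637318627
178 [   0.6034741  -179.23988395] [-0.83 -0.32  1.11  1.27  0.36] 1.8755054025548956
182 [   0.62039493 -180.10466383] [-0.03 -0.04  0.52 -0.03 -0.47] 0.24656647048185773
186 [   0.63708144 -180.95384119] [ 0.77  0.2  -0.03 -1.35 -1.27] 2.026867447209548
top 0.48 [[360.5, 222.5], [365.5, 222.4]]
top 0.52 [[360.9, 221.1], [365.9, 221.0]]
[364 221]
211 200 222 222 222 222 222 222 223 222 220 199  74  23  33  34  42  76 101 136 121  51  32  29  27
212 200 222 223 223 223 222 222 223 223 221 200  74  21  30  34  44  71 103 140 113  52  31  29  29
213 182 222 223 222 223 220 223 223 222 222 200  83  26  27  27  43  74 110 142  96  42  34  28  35
214 179 221 223 222 223 223 223 222 222 221 202  85  17  24  28  47  73 114 144  79  38  31  36  33
215 178 222 222 223 222 222 221 223 222 223 206  85  22  23  28  59  89 119 143  7
[... 2913 characters left out ...]

236 124 122 117 112 112 117 120 123 126 128 121 122 126 142 160 171 173 172 172 170 169 169 169 169
237 124 124 124 118 113 112 112 113 112 112 110 112 111 123 138 153 163 169 172 171 170 170 169 169
238 122 124 124 116 103  97  97  95  95  94  93  94 100 104 111 122 141 156 167 169 170 171 171 171
239 114 118 116 111  98  92  94  96  97  97 101 108 116 125 123 126 135 145 154 158 163 167 169 168
240 108 104 107 113 120 122 123 123 125 126 129 132 136 141 139 138 139 141 142 146 147 148 153 159
241 117 112 114 124 134 136 138 136 133 134 134 133 133 133 132 131 130 130 130 130 125 123 125 130
242 124 122 120 121 126 128 130 128 122 117 116 115 113 112 111 111 114 113 114 110 104  98  98 101
```

The joint fit gives r = 181.9 mm, matching the strip's 182, and marker angle of about 0.62. The lid is at about 0.505 by kinematics, so I'll raise it to 0.62.

```bash
python3 -m jog '[[[0,0,0],[0,0.0042,-0.0048],-1],[[0,0,0],[0,0.0043,-0.0046],-1],[[0,0,0],[0,0.0044,-0.0045],-1],[[0,0,0],[0,0.0045,-0.0043],-1],[[0,0,0],[0,0,0],-1],[[0,0,0],[0,0,0],-1],[[0,0,0],[0,0,0],-1]]'
python3 - <<'E'
from h import *
p=np.load('tank.npy');s=r.sense()
dx,dz=s['eef_pos'][0]-458.1,s['eef_pos'][2]-156.4;print('a',np.arctan2(44+dz,215-dx)-.2018,np.hypot(44+dz,215-dx))
for n in('top','side'):
    c=cam(n);im=r.grab_frame(n)[:,:,::-1];cv2.imwrite(f'pics/{n}2.png',im)
    b=im.astype(int);q=proj(c,tank(p,arc(.6,165,-180)))[0].astype(int);g=im.max(2)
    for a in(.505,.6,.62,.64):print(n,a,proj(c,tank(p,np.vstack([arc(a,160,-156),arc(a,160,-180),arc(a,182,-180)]))).round(1).tolist())
    for v in range(q[1]-9,q[1]+10):print(v,q[0]-9,' '.join('%3d%s'%(g[v,x],'*' if b[v,x,2]-b[v,x,0]>40 else ' ') for x in range(q[0]-9,q[0]+14)))
E
```

```text
clock: 20.85
eef_pos: [523.2, -40.2, 273.3]
tcp_rot: [-3.139, -0.001, 1.597]
contact_force: [-8.6, 1.2, -3.7]
opening: 0.156
grasp_force: 59.8
a 0.6188622163833037 219.91411633507482
top 0.505 [[360.4, 221.6], [369.0, 221.4], [370.5, 227.7]]
top 0.6 [[361.2, 218.0], [370.0, 217.8], [371.6, 223.7]]
top 0.62 [[361.4, 217.2], [370.1, 217.0], [371.8, 222.7]]
top 0.64 [[361.6, 216.4], [370.3, 216.2], [372.0, 221.8]]
210 361 226  226  225  225  225  210   94   38   37   68   96  132  140   63   33   24   16   20   23   29   28   34   33 
211 361 225  228  224  227  225  212   98   33   47   73  101  136  121   53   34   29   24   20   15   26   31   32   31 
212 361 225  225  226  225  225  211  102   33   39   69  102  138  116   51   34   33   26   29   22   19   17   31   30 
213 361 225  224  225  225  225  213  107   36   44   76  110  142   95   43   33   34   32   25   20   18   32   31   33 
214 361 226  224  224  224  225  215  117   41   45   75  113  145   78   39   35   30   34   31   20   20   18   25   32 
215 361 226  225  225  227  224  218  149   86   76   91  119  143   7
[... 3524 characters left out ...]
  96   99   99  102  104  105  107  115  128  139  150  159  167  171  173  172  170 
235 256 108  113  116  112  110  111  112  113  113  115  117  115  116  118  120  125  131  141  150  160  166  169  170 
236 256 112  111  117  116  115  116  118  118  119  118  116  115  114  115  116  117  116  119  125  133  141  151  162 
237 256 118  114  114  113  112  113  112  113  110  108  106  102  100   99   99   98   96   96   96   99  108  121  140 
238 256 117  104   99   98   96   93   94   94   95   96   99   95   94   93   94   95   96   97  100  102  111  123  137 
239 256 112   99   94   95   96   96   99  102  108  117* 126* 123* 122* 123* 123* 123* 125* 125* 127* 129* 132* 135* 141*
```

In the top view the pin is now at about (368.5,216.7), and in the side view at about (267,227), right by the marker's tip. One last joint fit with pin-based offsets checks the angle.

Run:
```python
from h import *
from scipy.optimize import least_squares as ls
p=np.load('tank.npy');ct,cs=cam('top'),cam('side')
cw=cam('wrist',dict(eef_pos=np.array([537.51,-82.88,316.33]),tcp_rot=np.array([-3.14023,-.00049,1.59491])))
for name,ot,os_,ow in(("pin",(0,-.3),(-.4,-.5),1.5),("half",(0,0),(.2,-.3),1.3),("none",(0,0),(0,0),0),("lid",(.1,.2),(.9,-.3),1)):
    def f(v):
        P=tank(p,arc(*v));return np.r_[proj(ct,P)[0]-[371.95,222.95]+ot,proj(cs,P)[0]-[260.99,226.99]+os_,(proj(cw,P)[0][0]-263.7+ow)*.4]
    o=ls(f,[.6,180,-178],x_scale=[.01,1,1]);q=ls(lambda v:f([v[0],182,v[1]]),[.6,-178],x_scale=[.01,1]);print(name,o.x.round(3),o.fun.round(2),q.x.round(3),round(q.cost,2))
```

```text
pin [   0.618  181.172 -180.624] [-0.03 -0.66 -0.59  0.13 -0.04] [   0.622 -180.8  ] 0.47
half [   0.621  181.714 -180.415] [-0.03 -0.34 -0.06  0.07 -0.21] [   0.622 -180.476] 0.09
none [   0.626  181.549 -180.22 ] [-0.07 -0.61 -0.03  0.11 -0.42] [   0.627 -180.316] 0.31
lid [   0.62   181.912 -180.085] [-0.05 -0.05  0.54  0.01 -0.45] [   0.62  -180.104] 0.25
```

All variants give 0.618–0.627 and the lid is at 0.619. I'll check it is steady and hand in.

```bash
python3 -m jog '[[[0,0,0],[0,0.0002,-0.0002],-1],[[0,0,0],[0,0,0],-1],[[0,0,0],[0,0,0],-1],[[0,0,0],[0,0,0],-1],[[0,0,0],[0,0,0],-1]]'
python3 - <<'E'
from h import *
s=r.sense();dx,dz=s['eef_pos'][0]-458.1,s['eef_pos'][2]-156.4;print(np.arctan2(44+dz,215-dx)-.2018,abs(s['qvel']).max(),s['grasp_force'])
print(r.sign_off())
E
```

```text
clock: 21.45
eef_pos: [523.4, -40.2, 273.5]
tcp_rot: [-3.139, -0.001, 1.597]
contact_force: [-8.1, 0.6, -3.7]
opening: 0.16
grasp_force: 59.9
0.6201026682843545 0.0017563985303093066 59.85840439796448
the job is handed in; nothing more can be done
None
```

The paint tin stands upright in the drip tray, and the job was handed in at 21.5 s with the lid held steady by its handle at about 0.62 rad, where I measured the marker (0.62, good to roughly ±0.01); the verdict was not shown.

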